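# Set the vent stay of the plate incubator to its middle hole

### The arm

A 6-joint arm with a two-finger parallel gripper is mounted at the origin on the work surface. World frame = base frame: x ahead of the robot, y to its left, z up, the work surface at z = 0. Lengths are in m, angles in degrees, forces in N, time in s.
With the tool pointing down it reaches from about 0.4 to 0.825 m from the base axis. Payload 7 kg.
Tool frame: the origin (TCP) lies at the very end of the fingers, on their centre line; the grasp point (between the pads) lies 19 mm behind it; z points along the fingers, y is the line along which they close (so a half turn about z gives the same grasp; the last joint's range is limited). The gripper opens to 88 mm and grips with 3 to 60 N. Pads are 19 mm wide; open, the fingers measure 130 mm over their backs; the gripper's body (78 mm by 193 mm) begins 47 mm behind the grasp point.
Start: joints at [-56.946, 20.546, 0.682, 0, -70.136, -16.507], TCP at [0.192, -0.647, 0.227] pointing down, gripper open.
Joint ranges: [-176.03, 176.03], [-82.01, 121.73], [-58.28, 71.71], [-173.87, 95.51], [-174.79, -0.11], [-173.66, 173.66]. Speed limits (degrees/s): [136.94, 136.94, 172.46, 180, 180, 180].

### API

Orientations are given as [roll, pitch, yaw] about the fixed x, y, z axes, in that order (R = Rz(yaw) Ry(pitch) Rx(roll)).
In Python, from plant import ctrl gives the robot as it stands.
- The arm moves only by the tool carry_out, never from a script. Its argument "deltas" is a list that holds one entry, the list of rows, each a list of 5 numbers: the shift along the tool's x, y, z scaled (see below), then the turn about the tool's z scaled (see below), then the opening, from -1 (shut) to 1 (fully open). A call has 1 to 5 rows; each row is the pose to reach, as a shift and turn from the pose commanded when the call began, along the tool's axes at that moment, turning the shorter way round; what a row does not reach only later rows make up. The controller multiplies each number of a shift by 20 cm and each number of a turn by 2 pi rad. A row lasts 1/10 s, in which the tool goes at most 50 mm and 8.59 degrees, less where a joint would pass 70% of its speed; a pose out of reach is approached as far as the arm can. A call with a number of a shift or a turn outside -1 to 1 is refused whole. A call with a gripper value outside its range is refused whole. The fingers move at their own pace and stop on an object; the grip force is fixed at half the most. Time passes only in rows, so rows that repeat a pose let the fingers close. It gives the time, the measured TCP pose, the force, the opening and the grip force at its end, in the units of the state.
- ctrl.get_obs(): the state, without advancing time (a new reading comes with each control period).
- ctrl.snapshot(name): name is "scene" or "top" or "wrist"; returns a dict with "color" (480x640x3 uint8, red, green, blue), "camera_matrix" (3x3 intrinsics, pixels), "k1" (the pictures are not rectified: a ray, as slopes to the right and down, at radius r is drawn at 1 + k1 r^2 times it, then the intrinsics apply), "R" (3x3) and "t" (3): a world point X has camera coordinates R X + t. Camera axes: x right, y down, z forward; pixel columns grow to the right and rows downward; lengths in m; the calibration is good to about 2 mm. A picture is of the moment at which its call begins. There is no depth.
- ctrl.close_job(): hands the job in; it is judged then, once.
Trained networks look in a picture, given as the dict that the camera call returned (one of the last four; its "shot" number tells which), for a name from the list of things; names that differ only in an ending like _2 or _b are one class to them, and where a whole thing is asked for, a point or a joint stands for the part that bears it (a point fixed in the world has none). Each returns a list of dicts, best first, with "p" (0 to 1); they miss things now and then, are a little off and sometimes report something else, mostly with a low value. They report only what shows in the picture. A call takes as long as a camera call.
- ctrl.search_frame(picture, name): "centre" ([column, row] in pixels, amid what is visible of it).
- ctrl.silhouettes(picture, name): "mask" (480x640 bool, what is visible of it) and "centre" ([column, row] in pixels, amid what is visible of it).
- ctrl.spot_point(picture, name): "centre" ([column, row] in pixels: a listed point, or the origin of a listed thing).
The state is a dict: "clock": time; "joint_pos": joint angles; "qvel": joint speeds; "tau": joint torques, N m; "tool_pos": TCP position; "orientation": TCP orientation; "force": force on the tool from outside, world axes, zero at the start; "moment": the same for the moment, N m; "opening": finger opening in m; "gripper_force": force on a finger pad.
Only numpy, scipy, OpenCV 4.12 (cv2) and the standard library are available. Lean on these libraries where they do the work, as an engineer would, in place of code of your own. Each camera call takes 0.05 s, during which the arm holds its last target. There are 200 camera calls.

### The job

The plate incubator, the white box with the round thermometer dial on its lid, is getting too warm: open its roof vent half way. Lift the vent stay by its ball knob off the pin, draw it along so that the vent shutter follows, and drop the stay's middle hole over the pin so that the stay lies flat again. Leave the vent stay of the other box, the one with the oblong display, as it is.

Things in the scene. Friction and masses are not known exactly. Their poses are not given: they have to be found in the camera images.
- incubator_pin (a point): Tip of the fixed upright pin, 10 mm thick, round-topped, 16 mm tall, on the middle line of the incubator's lid, 75 mm from its front edge. The incubator: fixed white box, 340 x 150 x 90 mm high, dark lid, round dial (44 mm wide, 8 mm high) beside the pin. Axes: z up, x along box and stay, from the knob (robot's side) to the vent shutter. Tip 106 mm above the table.
- incubator_knob (a point): Centre of the black ball knob (26 mm, on a 10 mm stem) of the incubator's stay, 34 mm above the stay's top, 16 mm from its free end; 133 mm above the table when the stay is flat. At the start the hole nearest the knob is over the pin. Raise the knob about 40 mm to pass the stay over the pin, then draw it 46 mm towards the front of the box (away from the shutter) for the middle hole.
- incubator_mid_hole (a point): Centre of the middle of three holes (32 x 26 mm, 46 mm apart, centres 35, 81, 127 mm from the knob) in the stay, a flat steel bar 218 x 40 x 5 mm, some 90 g. Flat, its underside is 4 mm above the lid. Its far end, 202 mm from the knob, is hinged (free, level axis; the bar drops by its weight) to the shutter, which slides only along the box with some 1.5 N friction: no sideways swing.
- dryer_knob (a point): Centre of the ball knob on the stay of the other box, which is fixed and alike in size and build but has an oblong display (56 x 32 mm) on its lid in place of the round dial. Its vent stay must not be moved.

How it is judged:
By the outcome, as a careful person would: the job done as asked, in the order asked, and still so for the second after the job is handed in, with the robot touching nothing.
It also fails if it takes over 35 s, if anything falls off the work surface, if the arm or the gripper's body presses on something with over 40 N, if the wrist force passes 120 N, or if a joint passes its speed limit or range.

## Working session

There is one attempt and no reset: what is moved stays moved. The work goes in short steps, Python scripts to look and compute and a tool call to move; the robot and the scene stay as the last step left them, time stands still between calls to the robot, and variables do not carry over. Pictures are saved under pics/ and viewed, at most 10 in all, crops included, and the job is handed in when it is done.

Besides the shell and the picture viewer there is one more tool, called after ">>>" by a JSON object that holds its "name" and its "arguments", one argument or row to a line. carry_out: Moves the arm, as the interface text tells. Its arguments: {"type":"object","properties":{"deltas":{"type":"array"}},"required":["deltas"]}

```bash
mkdir -p pics
cat > h.py <<'E'
import numpy as np, cv2
from plant import ctrl
def ray(s,px):
    K=np.array(s["camera_matrix"],float);R=np.array(s["R"]);t=np.array(s["t"])
    d=cv2.undistortPoints(np.array([[px]],float),K,np.array([s["k1"],0,0,0,0.]))[0,0]
    return -R.T@t, R.T@np.array([d[0],d[1],1.])
def atz(s,px,z):
    c,d=ray(s,px); return c+d*(z-c[2])/d[2]
def tri(L):
    A=np.zeros((3,3));b=np.zeros(3)
    for s,px in L:
        c,d=ray(s,px);d/=np.linalg.norm(d);P=np.eye(3)-np.outer(d,d);A+=P;b+=P@c
    return np.linalg.solve(A,b)
Z=dict(incubator_pin=.106,incubator_knob=.133,incubator_mid_hole=.099,dryer_knob=.133)
E
python3 - <<'E'
from h import *
np.set_printoptions(precision=4,suppress=True)
ims=[]
for n in("scene","top"):
    s=ctrl.snapshot(n); ims.append(s["color"])
    cv2.imwrite(f"pics/{n}0.png",s["color"][:,:,::-1])
    for k,z in Z.items():
        for r in ctrl.spot_point(s,k)[:3]: print(n,k,round(r["p"],2),np.round(r["centre"],1),atz(s,r["centre"],z))
o=ctrl.get_obs();print({k:o[k] for k in("clock","tool_pos","orientation","opening","force")})
E
```

```text
scene incubator_pin 0.74 [466.6 329.6] [0.5507 0.2401 0.106 ]
scene incubator_knob 0.8 [482.8 307.8] [0.5184 0.2467 0.133 ]
scene incubator_mid_hole 0.8 [448.  347.1] [0.5919 0.2301 0.099 ]
scene dryer_knob 0.56 [273.8 211.8] [ 0.5443 -0.1506  0.133 ]
top incubator_pin 0.63 [184.3 264.5] [0.5588 0.235  0.106 ]
top incubator_pin 0.25 [386.3 275.4] [ 0.5482 -0.1563  0.106 ]
top incubator_knob 0.79 [172.6 282.9] [0.5195 0.2493 0.133 ]
top incubator_mid_hole 0.63 [191.7 248.7] [0.5914 0.224  0.099 ]
top dryer_knob 0.83 [387.5 275.3] [ 0.5448 -0.1551  0.133 ]
{'clock': 0.5, 'tool_pos': array([ 0.1922, -0.647 ,  0.2265]), 'orientation': array([ 179.9958,   -0.0003, -163.4529]), 'opening': 0.08775166661859732, 'force': array([-0.2862,  0.7912, -0.3622])}
```

View pics/top0.png

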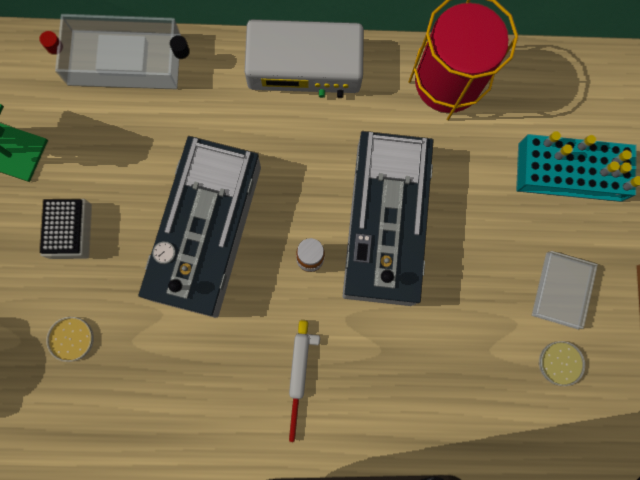

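View pics/scene0.png

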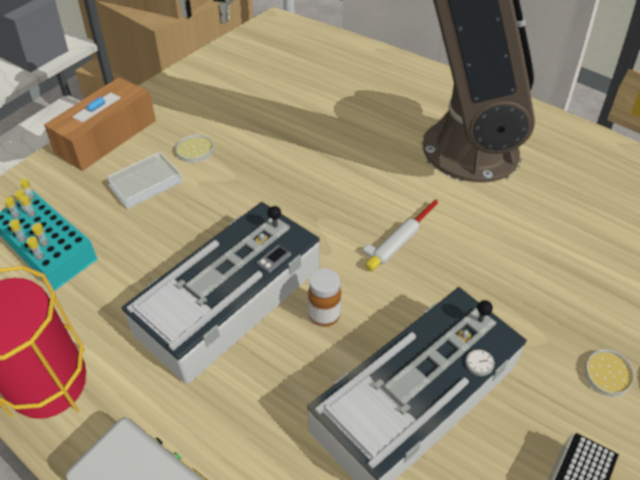

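The incubator is the left box in the top view: dial at (163,252), knob at (176,285), pin at (186,269), with yaw about -17°. The dryer is on the right, with its knob at (387,276). I'll move above the incubator knob.

>>> {"name": "carry_out", "arguments": {
  "deltas": [
    [[-0.8,0.95,-0.1,0,1],[-0.8,0.95,-0.1,0,1],[-0.8,0.95,-0.1,0,1],[-0.8,0.95,-0.1,0,1],[-0.8,0.95,-0.1,0,1]]
  ]
}}

```text
clock: 1.0
tool_pos: [0.2918, -0.4176, 0.2469]
orientation: [-180.0, 0.0, -163.5]
force: [1.5, 0.1, 0.9]
opening: 0.0877
gripper_force: 0.0
```

>>> {"name": "carry_out", "arguments": {
  "deltas": [
    [[-0.75,0.95,-0.1,0,1],[-0.75,0.95,-0.1,0,1],[-0.75,0.95,-0.1,0,1],[-0.75,0.95,-0.1,0,1],[-0.75,0.95,-0.1,0,1]]
  ]
}}

```text
clock: 1.5
tool_pos: [0.3816, -0.1924, 0.2674]
orientation: [-180.0, 0.1, -163.4]
force: [1.5, -0.3, 1.1]
opening: 0.0877
gripper_force: 0.0
```

>>> {"name": "carry_out", "arguments": {
  "deltas": [
    [[-0.7,0.95,0,0,1],[-0.7,0.95,0,0,1],[-0.7,0.95,0,0,1],[-0.7,0.95,0,0,1],[-0.7,0.95,0,0,1]]
  ]
}}

```text
clock: 2.0
tool_pos: [0.4618, 0.0303, 0.267]
orientation: [180.0, 0.1, -163.4]
force: [1.4, -1.4, 0.5]
opening: 0.0879
gripper_force: 0.0
```

>>> {"name": "carry_out", "arguments": {
  "deltas": [
    [[-0.58,0.96,0,0.093,1],[-0.58,0.96,0,0.093,1],[-0.58,0.96,0,0.093,1],[-0.58,0.96,0,0.093,1],[-0.58,0.96,0,0.093,1]]
  ]
}}

```text
clock: 2.5
tool_pos: [0.5182, 0.248, 0.2662]
orientation: [180.0, 0.0, 162.8]
force: [-0.1, -0.9, -0.2]
opening: 0.0874
gripper_force: 0.0
```

```bash
cat > look.py <<'E'
from h import *
import sys
np.set_printoptions(precision=4,suppress=True)
P={}
for n in sys.argv[2].split(","):
    s=ctrl.snapshot(n); cv2.imwrite(f"pics/{n}{sys.argv[1]}.png",s["color"][:,:,::-1])
    for k,z in Z.items():
        for r in ctrl.spot_point(s,k)[:2]:
            print(n,k,round(r["p"],2),np.round(r["centre"],1),atz(s,r["centre"],z))
            if r["p"]>.5: P.setdefault(k,[]).append((s,r["centre"]))
for k,L in P.items():
    if len(L)>1: print("tri",k,tri(L))
o=ctrl.get_obs();print(o["clock"],o["tool_pos"],o["orientation"],o["opening"],o["force"],o["gripper_force"],o["joint_pos"])
E
python3 look.py 1 wrist,top,scene
```

```text
wrist incubator_pin 0.94 [324.9 265.3] [0.553  0.2387 0.106 ]
wrist incubator_knob 0.92 [321.5 227.5] [0.5148 0.2476 0.133 ]
wrist incubator_mid_hole 0.25 [323.5 265.4] [0.5551 0.2368 0.099 ]
top incubator_pin 0.86 [182.9 266.3] [0.5552 0.2375 0.106 ]
top incubator_mid_hole 0.6 [188.6 249.2] [0.5902 0.23   0.099 ]
scene incubator_pin 0.9 [465.1 330.1] [0.5529 0.2386 0.106 ]
scene incubator_knob 0.74 [484.6 307.8] [0.5167 0.2491 0.133 ]
scene incubator_mid_hole 0.61 [450.2 347.6] [0.5908 0.2334 0.099 ]
scene dryer_knob 0.59 [274.1 210.1] [ 0.5406 -0.1529  0.133 ]
tri incubator_pin [0.5539 0.2383 0.1063]
tri incubator_knob [0.5152 0.2481 0.1311]
tri incubator_mid_hole [0.59   0.2317 0.0969]
3.25 [0.5178 0.2443 0.2667] [179.9833   0.0086 163.0462] 0.0878670727222175 [ 0.6316 -0.5366 -0.3295] 0.0 [  44.8339    9.5437   -8.98     -0.0003  -71.4575 -151.7876]
```

View pics/wrist1.png

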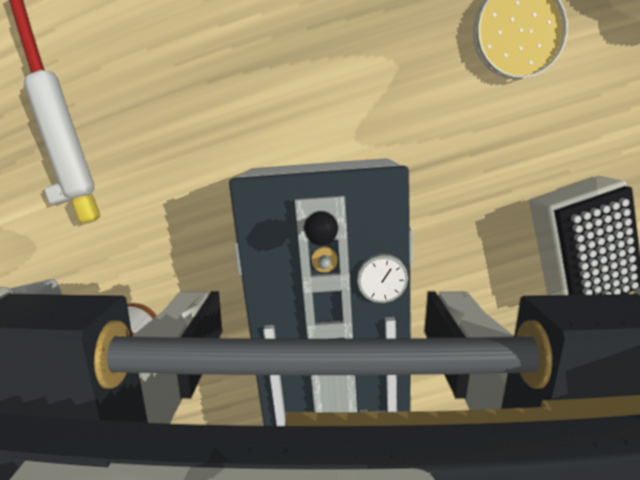

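The wrist view shows the knob at (321,228), the pin at (325,261) and the dial at (383,278). The box is turned a few degrees relative to the tool, so I'll work out its yaw from the lid edges.

Run:
```python
from h import *
s=ctrl.snapshot("wrist")
P=lambda a,b,z:(lambda d:np.degrees(np.arctan2(d[1],d[0])))(atz(s,b,z)-atz(s,a,z))
print(P((234,190),(266,405),.09),P((408,175),(409,400),.09),P((297,203),(314,405),.099),P((344,200),(354,405),.099))
```

```text
-12.296491649481794 -13.049307404873463 -13.344152887056806 -13.283748044663788
```

>>> {"name": "carry_out", "arguments": {
  "deltas": [
    [[0.014,0.013,0.22,-0.011,1],[0.014,0.013,0.42,-0.011,1],[0.014,0.013,0.6,-0.011,1],[0.014,0.013,0.72,-0.011,1],[0.014,0.013,0.763,-0.011,1]]
  ]
}}

```text
clock: 3.8
tool_pos: [0.5146, 0.2469, 0.1113]
orientation: [-179.8, -0.2, 167.0]
force: [-0.2, -0.1, -0.6]
opening: 0.0879
gripper_force: 0.0
```

>>> {"name": "carry_out", "arguments": {
  "deltas": [
    [[0,0,0,0,1],[0,0,0,0,-1],[0,0,0,0,-1],[0,0,0,0,-1],[0,0,0,0,-1]]
  ]
}}

```text
clock: 4.3
tool_pos: [0.5162, 0.2482, 0.1149]
orientation: [179.9, 0.1, 167.0]
force: [0.7, 0.8, 0.0]
opening: 0.0611
gripper_force: 0.0
```

>>> {"name": "carry_out", "arguments": {
  "deltas": [
    [[0,0,0,0,-1],[0,0,0,0,-1],[0,0,0,0,-1],[0,0,0,0,-1],[0,0,0,0,-1]]
  ]
}}

```text
clock: 4.8
tool_pos: [0.5156, 0.2474, 0.1138]
orientation: [-179.9, -0.0, 167.0]
force: [0.1, -1.8, 0.6]
opening: 0.0244
gripper_force: 30.0
```

>>> {"name": "carry_out", "arguments": {
  "deltas": [
    [[-0.008,0,-0.04,0,-1],[-0.017,0,-0.08,0,-1],[-0.029,0,-0.12,0,-1],[-0.042,0,-0.16,0,-1],[-0.058,0,-0.21,0,-1]]
  ]
}}

```text
clock: 5.3
tool_pos: [0.5273, 0.2449, 0.1566]
orientation: [-180.0, -0.0, 167.0]
force: [1.0, -2.4, -1.9]
opening: 0.0242
gripper_force: 30.0
```

>>> {"name": "carry_out", "arguments": {
  "deltas": [
    [[0,0,0,0,-1],[0,0,0,0,-1]]
  ]
}}

```text
clock: 5.5
tool_pos: [0.5272, 0.245, 0.1563]
orientation: [180.0, 0.0, 167.0]
force: [-0.1, -3.6, -2.1]
opening: 0.0239
gripper_force: 30.0
```

```bash
python3 look.py 2 wrist,scene
```

```text
wrist incubator_knob 0.68 [320.5 331.8] [0.5488 0.2384 0.133 ]
scene incubator_pin 0.82 [466.2 331. ] [0.5535 0.2408 0.106 ]
scene incubator_knob 0.6 [482.9 294.2] [0.4938 0.235  0.133 ]
scene incubator_mid_hole 0.84 [448.8 340.3] [0.5801 0.2251 0.099 ]
tri incubator_knob [0.5274 0.2426 0.1733]
6.0 [0.527  0.2451 0.1558] [-179.9708   -0.016   167.0277] 0.024689687745548257 [-0.1802 -5.2094 -2.0956] 29.999881982803345 [  44.2142   15.0241  -17.0292    0.0028  -57.9799 -147.188 ]
```

View pics/scene2.png

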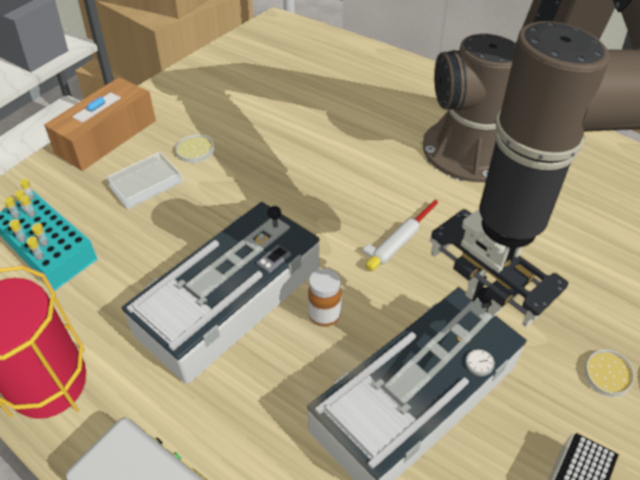

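The stay is up, with the knob in the grip at (484,296). Pin and knob were about 39 mm apart, so I need to draw about 43 mm.

>>> {"name": "carry_out", "arguments": {
  "deltas": [
    [[0.043,-0.005,0,0,-1],[0.086,-0.005,0,0,-1],[0.13,-0.005,0,0,-1],[0.175,-0.005,0,0,-1],[0.215,-0.005,0,0,-1]]
  ]
}}

```text
clock: 6.5
tool_pos: [0.4843, 0.2546, 0.1562]
orientation: [179.9, 0.0, 167.1]
force: [1.2, -1.6, -1.2]
opening: 0.0241
gripper_force: 30.0
```

>>> {"name": "carry_out", "arguments": {
  "deltas": [
    [[0,0,0,0,-1],[0,0,0,0,-1]]
  ]
}}

```text
clock: 6.7
tool_pos: [0.4846, 0.2545, 0.1562]
orientation: [180.0, -0.0, 167.1]
force: [-1.2, 0.2, -0.1]
opening: 0.0244
gripper_force: 30.0
```

```bash
python3 look.py 3 wrist,top,scene; python3 -c "
import cv2
a=cv2.imread('pics/scene3.png')[260:460,300:540];cv2.imwrite('pics/c3.png',cv2.resize(a,None,fx=3,fy=3,interpolation=2))"
```

```text
wrist incubator_pin 0.93 [323.3 379.9] [0.5526 0.2388 0.106 ]
wrist incubator_knob 0.71 [317.9 331.5] [0.5057 0.2467 0.133 ]
top incubator_pin 0.68 [183.8 267. ] [0.5539 0.2357 0.106 ]
top incubator_mid_hole 0.88 [182.4 268.4] [0.5521 0.2396 0.099 ]
top dryer_knob 0.94 [386.5 277.3] [ 0.541  -0.1532  0.133 ]
top dryer_knob 0.49 [183.9 265.5] [0.553  0.2303 0.133 ]
scene incubator_pin 0.97 [463.9 329.6] [0.5532 0.2366 0.106 ]
scene incubator_knob 0.79 [501.2 279.7] [0.4486 0.247  0.133 ]
scene incubator_knob 0.69 [273.9 210.1] [ 0.5408 -0.1532  0.133 ]
scene incubator_mid_hole 0.57 [468.6 321.5] [0.5296 0.2345 0.099 ]
scene dryer_knob 0.94 [270.8 210.2] [ 0.5442 -0.1576  0.133 ]
tri incubator_pin [0.5535 0.237  0.1052]
tri incubator_knob [0.5645 0.1595 0.2414]
tri incubator_mid_hole [0.5482 0.2366 0.1226]
tri dryer_knob [ 0.5426 -0.1556  0.1322]
7.45 [0.4853 0.2541 0.156 ] [179.9815   0.0224 167.0284] 0.023901307934460474 [ 0.1657  1.325  -0.2597] 29.999854266643524 [  48.1422   11.9529  -21.1677    0.0127  -56.8524 -151.1207]
```

View pics/c3.png

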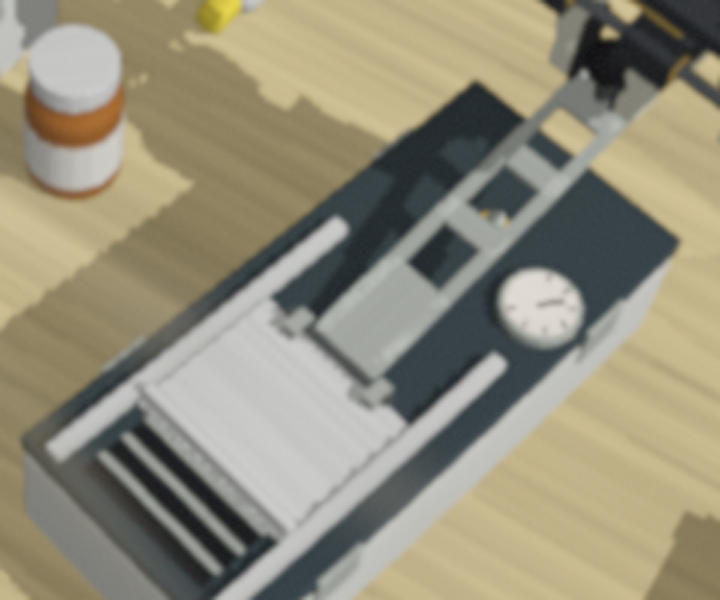

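The shutter has followed, and the pin shows through the middle hole at about (490,215) in the crop. I'll lower along the arc, biased 3 mm toward the shutter, and watch the force.

>>> {"name": "carry_out", "arguments": {
  "deltas": [
    [[0.001,0,0.05,0,-1],[0.014,0,0.09,0,-1],[0.026,0,0.13,0,-1],[0.03,0,0.15,0,-1],[0.03,0,0.15,0,-1]]
  ]
}}

```text
clock: 7.95
tool_pos: [0.479, 0.2555, 0.1253]
orientation: [-180.0, -0.0, 167.0]
force: [-0.0, 1.8, 0.2]
opening: 0.0242
gripper_force: 30.0
```

```bash
python3 look.py 4 wrist,top,scene; python3 -c "
import cv2,numpy as np
a=cv2.imread('pics/scene4.png')[280:380,400:520];b=cv2.imread('pics/top4.png')[220:320,130:250]
f=lambda x:cv2.resize(x,(400,400),interpolation=2)
cv2.imwrite('pics/c4.png',np.hstack([f(a),f(b)]))"
```

```text
wrist incubator_pin 0.61 [323.7 428. ] [0.5558 0.2379 0.106 ]
wrist incubator_knob 0.86 [318.9 330.6] [0.4834 0.2524 0.133 ]
top incubator_pin 0.62 [183.8 265.4] [0.557  0.2359 0.106 ]
top incubator_pin 0.4 [180.5 267.3] [0.5532 0.242  0.106 ]
scene incubator_pin 0.63 [465.4 330.5] [0.5533 0.2393 0.106 ]
scene incubator_knob 0.89 [501.1 291.1] [0.4705 0.2568 0.133 ]
scene incubator_knob 0.69 [464.2 331.8] [0.5761 0.2431 0.133 ]
scene incubator_mid_hole 0.86 [464.5 328.8] [0.5462 0.2356 0.099 ]
scene dryer_knob 0.59 [273.7 211.4] [ 0.5436 -0.1514  0.133 ]
tri incubator_pin [0.5555 0.2378 0.107 ]
tri incubator_knob [0.5028 0.2468 0.1061]
8.7 [0.4792 0.2554 0.126 ] [179.988    0.0054 167.03  ] 0.024541329748775646 [-0.9144  2.2215  0.638 ] 30.000127851963043 [  48.741    13.3188  -23.8594   -0.0011  -52.8088 -151.7104]
```

View pics/c4.png

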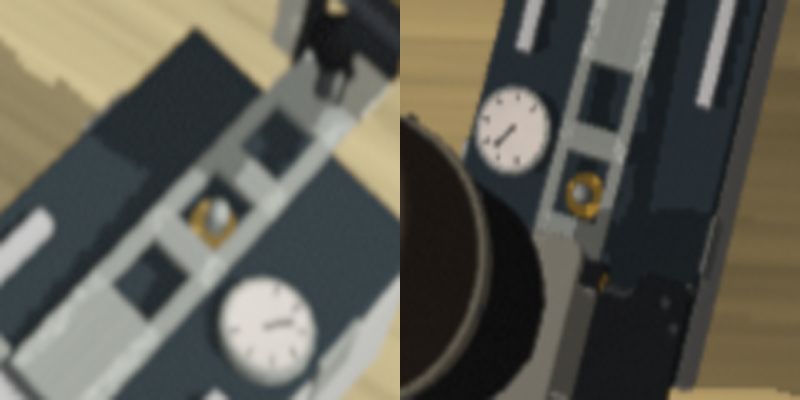

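The pin stands inside the middle hole in both crops. I'll lower the rest of the way and release.

>>> {"name": "carry_out", "arguments": {
  "deltas": [
    [[0.005,0,0.025,0,-1],[0.009,0,0.045,0,-1],[0.013,0,0.06,0,-1],[0.013,0,0.06,0,-1],[0.013,0,0.06,0,-1]]
  ]
}}

```text
clock: 9.2
tool_pos: [0.4768, 0.256, 0.114]
orientation: [180.0, 0.0, 167.0]
force: [2.0, 1.4, 0.5]
opening: 0.0242
gripper_force: 30.0
```

>>> {"name": "carry_out", "arguments": {
  "deltas": [
    [[0,0,0,0,-0.4],[0,0,0,0,-0.2],[0,0,0,0,0.5],[0,0,0,0,1],[0,0,0,0,1]]
  ]
}}

```text
clock: 9.7
tool_pos: [0.4763, 0.2556, 0.1137]
orientation: [-180.0, -0.0, 167.0]
force: [-0.4, -0.1, -0.6]
opening: 0.0524
gripper_force: 0.0
```

>>> {"name": "carry_out", "arguments": {
  "deltas": [
    [[0,0,0,0,1],[0,0,0,0,1],[0,0,0,0,1],[0,0,0,0,1],[0,0,0,0,1]]
  ]
}}

```text
clock: 10.2
tool_pos: [0.4766, 0.2559, 0.114]
orientation: [180.0, -0.0, 167.0]
force: [-0.8, -1.3, 0.6]
opening: 0.0865
gripper_force: 0.0
```

Now straight up and clear, then check.

>>> {"name": "carry_out", "arguments": {
  "deltas": [
    [[0,0,-0.1,0,1],[0,0,-0.3,0,1],[0,0,-0.5,0,1],[0,0,-0.7,0,1],[0,0,-0.8,0,1]]
  ]
}}

```text
clock: 10.7
tool_pos: [0.4776, 0.2565, 0.278]
orientation: [179.8, 0.2, 167.0]
force: [-0.3, 0.2, 0.2]
opening: 0.0874
gripper_force: 0.0
```

```bash
python3 look.py 5 wrist,top,scene; python3 -c "
import cv2,numpy as np
a=cv2.imread('pics/scene5.png')[270:420,380:530];b=cv2.imread('pics/wrist5.png')[130:430,170:470]
f=lambda x:cv2.resize(x,(400,400),interpolation=2)
cv2.imwrite('pics/c5.png',np.hstack([f(a),f(b)]))"
```

```text
wrist incubator_pin 0.63 [319.7 307.3] [0.5554 0.236  0.106 ]
wrist incubator_knob 0.71 [319.3 225.1] [0.4754 0.2544 0.133 ]
top incubator_pin 0.57 [184.  266.4] [0.5551 0.2354 0.106 ]
top incubator_mid_hole 0.93 [184.2 270.2] [0.5487 0.2359 0.099 ]
top dryer_knob 0.73 [388.1 278. ] [ 0.5397 -0.1563  0.133 ]
scene incubator_pin 0.9 [463.7 328.9] [0.5522 0.2357 0.106 ]
scene incubator_mid_hole 0.6 [465.5 333.8] [0.5538 0.2413 0.099 ]
scene dryer_knob 0.62 [273.4 211.3] [ 0.5437 -0.152   0.133 ]
tri incubator_pin [0.5544 0.2358 0.1084]
tri incubator_mid_hole [0.5491 0.2388 0.0915]
tri dryer_knob [ 0.54   -0.1563  0.1278]
11.45 [0.4766 0.2559 0.2738] [-179.9865   -0.0081  167.0264] 0.08724802735742578 [-0.6854 -0.418   0.1967] 0.0 [  48.998     6.2612  -11.9622   -0.0008  -71.7924 -151.9713]
```

View pics/c5.png

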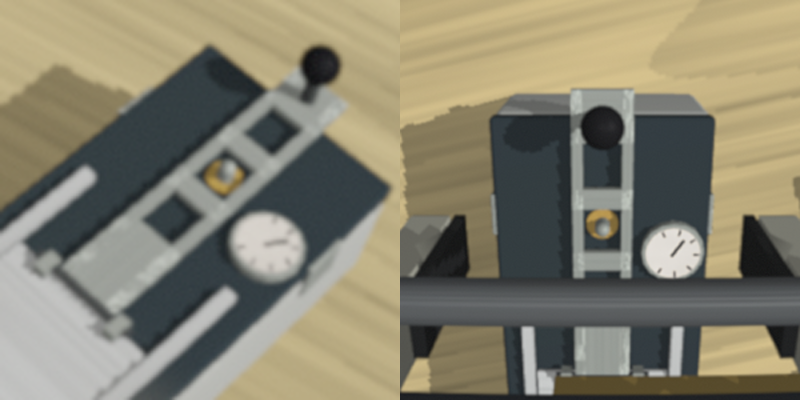

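The stay lies flat with the pin in the middle hole (crop positions (225,172) and (603,225)). The gripper is clear and the dryer knob hasn't moved, so I'm handing in.

```bash
python3 -c "
from plant import ctrl
print(ctrl.close_job())"
```

```text
the job is handed in; nothing more can be done
None
```

The incubator's vent is half open: its stay lies flat with the middle hole over the pin, the other box's stay was left alone, and the job was handed in at about 11.5 s.

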